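# Set up bench dogs and a board for planing

### The arm

A 6-joint arm with a two-finger parallel gripper is mounted at the origin on a cart in front of the work surface, level with it; the furniture and walls round the work are solid. World frame = base frame: x ahead of the robot, y to its left, z up, the work surface at z = 0. Lengths are in m, angles in degrees, forces in N, time in s.
With the tool pointing down it reaches from about 0.325 to 0.775 m from the base axis. Payload 5.5 kg.
Tool frame: the origin (TCP) lies at the very end of the fingers, on their centre line; the grasp point (between the pads) lies ctrl.grip_depth behind it (ctrl.grip_depth is the distance from the TCP to the grasp point, in m); z points along the fingers, y is the line along which they close (so a half turn about z gives the same grasp; the last joint's range is limited). The gripper opens to 88 mm and grips with 3 to 60 N. Pads are 20 mm wide; open, the fingers measure 115 mm over their backs; the gripper's body (75 mm by 178 mm) begins 61 mm behind the grasp point.
Start: joints at [-73.379, 5.22, 70.514, -0, 104.267, -3.249], TCP at [0.204, -0.564, 0.223] pointing down, gripper open.
Joint ranges: [-164.24, 164.24], [-49.07, 125.15], [9.68, 141.18], [-86.29, 266.29], [3.28, 154.24], [-151.56, 151.56]. Speed limits (degrees/s): [147.25, 147.25, 172.46, 180, 180, 180].

### API

Orientations are given as [roll, pitch, yaw] about the fixed x, y, z axes, in that order (R = Rz(yaw) Ry(pitch) Rx(roll)).
In Python, from rig import status, snapshot, ctrl gives the robot as it stands.
- The arm moves only by the tool move_arm, never from a script. Its argument "plan" is a list of rows, each a list of 3 entries, a list of its own where there are three numbers: the opening, from 0 (shut) to 1 (fully open), then the shift along the tool's x, y, z scaled (see below), then the turn, a rotation vector about the tool's x, y, z scaled (see below). A call has 1 to 20 rows; each row shifts and turns the commanded pose from where the row before left it, along the tool's axes as they then stand; what a row does not reach is not made up. The controller multiplies each number of a shift by 50 mm and each number of a turn by 4 degrees. A row lasts 1/10 s, in which the tool goes at most 50 mm and 8.59 degrees, less where a joint would pass 70% of its speed; a pose out of reach is approached as far as the arm can. A call with a number of a shift or a turn outside -1 to 1 is refused whole. A call with a gripper value outside its range is refused whole. The fingers move at their own pace and stop on an object; "grip_force" is the grip in N (left out, the last holds). Time passes only in rows, so rows that do not move let the fingers close. It gives the time, the measured TCP pose, the force, the opening and the grip force at its end, in the units of the state.
- status.sense(): the state, without advancing time (a new reading comes with each control period).
- snapshot(name): name is "scene" or "top" or "wrist"; returns a dict with "img" (384x512x3 uint8, red, green, blue), "fx", "fy", "cx", "cy" (pixels), "xyz" and "attitude" of the camera in the world; the wrist camera has in their place "tool_from_camera" (4x4, takes a point from camera to tool coordinates, whose origin is the TCP and whose axes are the flange's). Camera axes: x right, y down, z forward; pixel columns grow to the right and rows downward; lengths in m; the calibration is good to about 2 mm. A picture is of the moment at which its call begins: read the wrist's pose just before it. There is no depth.
- ctrl.sign_off(): hands the job in; it is judged then, once.
The state is a dict: "time": time; "joint_positions": joint angles; "joint_velocities": joint speeds; "joint_torque": joint torques, N m; "ee_pos": TCP position; "eef_rot": TCP orientation; "ft_force": force on the tool from outside, world axes, zero at the start; "moment": the same for the moment, N m; "opening": finger opening in m; "grasp_force": force on a finger pad.
Only numpy, scipy, OpenCV 4.12 (cv2) and the standard library are available. Lean on these libraries where they do the work, as an engineer would, in place of code of your own. Each camera call takes 0.05 s, during which the arm holds its last target. There are 200 camera calls.

### The job

Get the narrow board ready for planing on the plywood dog plate; the dogs are still in their holes from the last job. Seen from the robot, move the plate's two round dogs to the two back-row holes, and the square-headed one, as end stop, to the left end hole of the middle row, its head square to the plate, all fully home. Lay the narrow board flat in the corner they make, its back edge up against the round dogs and its end up against the square one, and leave the block and the tools where they lie.

Things in the scene. Friction and masses are not known exactly. Their poses are not given: they have to be found in the camera images.
- dog_plate: fixed plywood plate 160 x 210 mm, top 46 mm above the bench. Origin on the bench under its centre; +x to its back edge (away from the robot), +y to its left end. Through holes, 24 mm wide, chamfered, at (x, y) mm: back row (36, 45), (36, -45); middle row (0, 75), (0, 0), (0, -75); front row (-36, 45), (-36, -45). A dog fully home rests its head on the plate, its foot 5 mm above the bench
- dog_a: reddish wooden bench dog with a round head, standing upright in a hole of the plate: shank 20 mm across and 41 mm long with a rounded nose, head 30 mm across and 19 mm high, 60 mm in all, about 20 g. Origin at the centre of the foot of the shank; z runs up the dog. The two round dogs are alike: either may go in either hole
- dog_b: reddish wooden bench dog with a round head, standing upright in a hole of the plate: shank 20 mm across and 41 mm long with a rounded nose, head 30 mm across and 19 mm high, 60 mm in all, about 20 g. Origin at the centre of the foot of the shank; z runs up the dog. The two round dogs are alike: either may go in either hole
- square_dog: bench dog like the other two but with a square head, 30 x 30 mm and 19 mm high, flat sides along its x and y; it also starts upright in a hole of the plate. Shank 20 mm across and 41 mm long with a rounded nose, 60 mm in all, about 20 g. Origin at the centre of the foot of the shank; z runs up the dog
- narrow_board: narrow brown planed board, 40 mm wide (x), 110 mm long (y), 24 mm thick, 65 g, lying flat behind the plate. Origin at the centre of its underside; y runs along its length. Either end may meet the stop and either long edge the round dogs
- thick_block: thick pale block, 60 mm wide (x), 120 mm long (y), 34 mm thick, lying flat behind the plate; not needed, stays where it is. Origin at the centre of its underside
- wood_plane: the hand plane: dark wood, 52 mm wide (x), 220 mm long (y), 125 mm high, standing on the bench to the left of the plate; stays where it is. Origin at the centre of its sole
- mallet: wooden mallet, 278 mm long (x), head 110 mm wide and 62 mm high, lying on the bench farther left; stays where it is. Origin at the centre of its underside

How it is judged:
By the outcome, as a careful person would: the job done as asked, in the order asked, and still so for the second after the job is handed in, with the robot touching nothing.
It also fails if it takes over 99 s, if anything falls off the work surface, if the arm or the gripper's body presses on something with over 40 N, if the wrist force passes 120 N, or if a joint passes its speed limit or range.

## Working session

There is one attempt and no reset: what is moved stays moved. The work goes in short steps, Python scripts to look and compute and a tool call to move; the robot and the scene stay as the last step left them, time stands still between calls to the robot, and variables do not carry over. Pictures are saved under pics/ and viewed, at most 14 in all, crops included, and the job is handed in when it is done.

Besides the shell and the picture viewer there is one more tool, called after ">>>" as name(argument=value, ...), one argument or row to a line, values as JSON. move_arm: Moves the arm, as the interface text tells. Shifts and turns lie within -1 to 1; 1 stands for 50 mm of shift or 4 degrees of turn. Its arguments: {"type":"object","properties":{"plan":{"type":"array"},"grip_force":{"type":"number"}},"required":["plan"]}

```bash
ls; mkdir -p pics; python3 - <<'E'
from rig import status, snapshot, ctrl
import cv2
s=status.sense();print({k:s[k] for k in("time","ee_pos","eef_rot","opening","ft_force")},ctrl.grip_depth)
for n in("scene","top"):
    d=snapshot(n);cv2.imwrite(f"pics/{n}0.png",cv2.resize(d["img"][:,:,::-1],(800,600),interpolation=cv2.INTER_CUBIC));print(n,{k:d[k] for k in d if k!="img"})
E
```

```text
pics
{'time': 0.0, 'ee_pos': array([ 0.20384336, -0.56401225,  0.22152361]), 'eef_rot': array([-1.79891577e+02, -4.57975762e-03,  1.98725115e+01]), 'opening': 0.08793259204107731, 'ft_force': array([-0.55487021,  0.01284425, -1.14948023])} 0.0187
scene {'fx': 438.3360341908956, 'fy': 438.3360341908956, 'cx': 256.84404593946937, 'cy': 190.32753341290046, 'xyz': array([-0.00818858, -1.01538668,  1.30691984]), 'attitude': array([-137.73715931,   -0.77117532,  -25.12275165])}
top {'fx': 496.8276482645082, 'fy': 496.8276482645082, 'cx': 251.26675931522033, 'cy': 195.55890871276546, 'xyz': array([0.2688669 , 0.00379842, 1.55100751]), 'attitude': array([-171.34232354,    0.52881878,  -91.44915209])}
```

View pics/scene0.png

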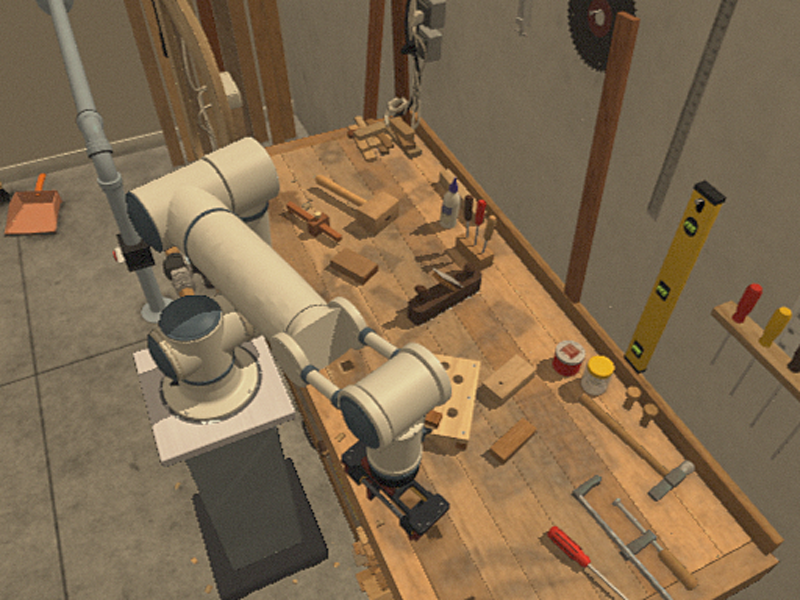

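View pics/top0.png

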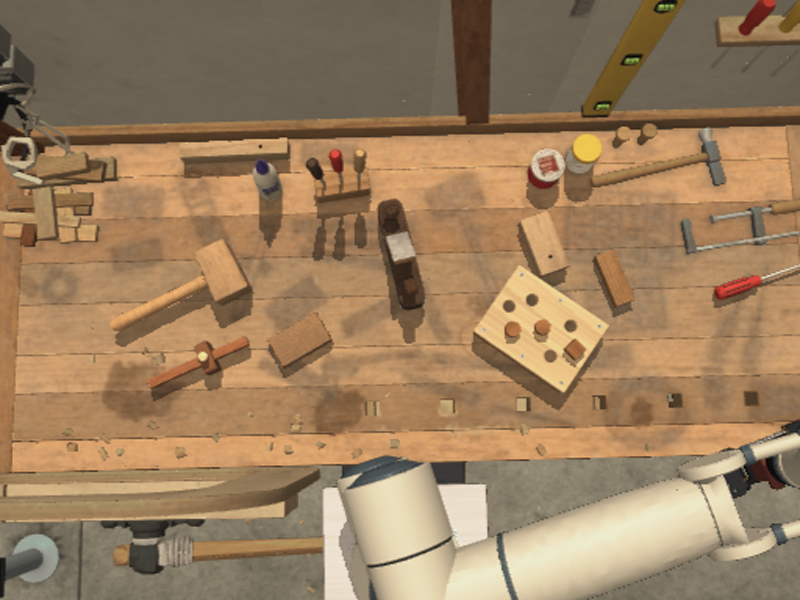

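The scene view is mostly blocked by the arm, but the top view shows the plate turned. Its corners are at about (520,267), (607,325), (562,391) and (474,332). The round dogs are in the front-left and centre holes, with the square one in the right end of the middle row. The board is at about (614,278). I'll enlarge that region.

```bash
python3 - <<'E'
from rig import snapshot
import cv2
d=snapshot("top");c=d["img"][160:260,295:415,::-1]
cv2.imwrite("pics/crop.png",cv2.resize(c,(720,600),interpolation=cv2.INTER_CUBIC))
E
```

```text
(no output)
```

View pics/crop.png

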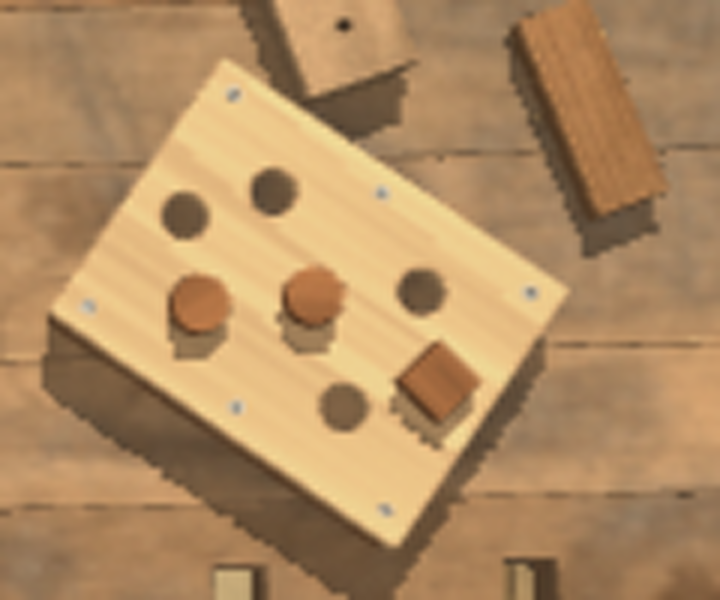

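The crop (6x) shows the empty holes at (273,191), (421,291), (185,215) and (344,407). The round heads are at (200,303) and (313,296), and the square head at (439,381), turned relative to the plate. The board's visible top corners are at (515,35), (597,217) and (665,190).

```bash
cat > h.py <<'E'
import numpy as np
from scipy.spatial.transform import Rotation as Ro
from rig import status, snapshot, ctrl
def cam(name):
    s=status.sense(); d=snapshot(name)
    if name=="wrist":
        T=np.eye(4);T[:3,:3]=Ro.from_euler("xyz",s["eef_rot"],degrees=True).as_matrix();T[:3,3]=s["ee_pos"]
        T=T@d["tool_from_camera"]; return d,T[:3,:3],T[:3,3]
    return d,Ro.from_euler("xyz",d["attitude"],degrees=True).as_matrix(),np.array(d["xyz"])
def world(d,R,p,uv,z):
    uv=np.atleast_2d(np.array(uv,float)); r=np.c_[(uv[:,0]-d["cx"])/d["fx"],(uv[:,1]-d["cy"])/d["fy"],np.ones(len(uv))]@R.T
    return (p+r*((z-p[2])/r[:,2])[:,None])[:,:2]
def fit(P,W): # 2D rigid plate->world
    P=np.array(P,float);W=np.array(W);a=P-P.mean(0);b=W-W.mean(0)
    t=np.arctan2((a[:,0]*b[:,1]-a[:,1]*b[:,0]).sum(),(a*b).sum());c,s=np.cos(t),np.sin(t);R=np.array([[c,-s],[s,c]])
    o=W.mean(0)-R@P.mean(0);return o,np.degrees(t),W-(P@R.T+o)
def go(x,y,z,yaw): # shifts in units (50mm / 4deg), single combined; tool pointing down
    s=status.sense();R=Ro.from_euler("xyz",s["eef_rot"],degrees=True);Rt=Ro.from_euler("xyz",[180,0,yaw],degrees=True)
    sh=R.inv().apply(np.array([x,y,z])-s["ee_pos"])/0.05; rv=(R.inv()*Rt).as_rotvec(degrees=True)/4
    print("shift",sh.round(3),"turn",rv.round(3))
E
python3 - <<'E'
from h import *
d,R,p=cam("top"); f=lambda l:np.array(l)/6-0.4+[295,160]
P=np.array([[80,105],[80,-105],[-80,-105],[-80,105],[36,45],[36,-45],[0,75],[-36,-45]])/1000
W=world(d,R,p,f([[225,60],[570,290],[397,549],[50,315],[273,191],[421,291],[185,215],[344,407]]),.046)
o,t,r=fit(P,W);print(o,t,(r*1000).round(1))
print("dogs",world(d,R,p,f([[200,303],[313,296],[439,381]]),.065))
c=np.cos(np.radians(t));s=np.sin(np.radians(t));M=np.array([[c,-s],[s,c]])
print("holes",(np.array([[-.036,.045],[0,0],[0,-.075],[.036,.045],[.036,-.045],[0,.075],[.001,.005]])@M.T+o).round(4))
q=world(d,R,p,f([[438,341],[480,381],[438,421],[398,382]]),.065);e=np.diff(np.r_[q,q[:1]],axis=0);print("sq",np.linalg.norm(e,axis=1),np.degrees(np.arctan2(e[:,1],e[:,0])))
b=world(d,R,p,f([[515,35],[597,217],[665,190]]),.024);e=np.diff(b,axis=0);print("board",b,np.linalg.norm(e,axis=1),np.degrees(np.arctan2(e[:,1],e[:,0])),(b[0]+b[2])/2)
go(.44,-.19,.25,t)
E
```

```text
[ 0.44726428 -0.27579031] -36.23358123816019 [[-1.2 -1. ]
 [-0.8 -0.4]
 [-0.   0.2]
 [-1.6 -0.3]
 [ 0.9  0.3]
 [ 0.8  0.6]
 [ 1.1  0.3]
 [ 0.9  0.3]]
dogs [[ 0.44503527 -0.21762389]
 [ 0.4470713  -0.27434495]
 [ 0.40273267 -0.33476856]]
holes [[ 0.4448 -0.2182]
 [ 0.4473 -0.2758]
 [ 0.4029 -0.3363]
 [ 0.5029 -0.2608]
 [ 0.4497 -0.3334]
 [ 0.4916 -0.2153]
 [ 0.451  -0.2723]]
sq [0.02848367 0.02941909 0.02738567 0.02912103] [-136.27038966  131.27526596   43.16152553  -46.58612242]
board [[ 0.58623626 -0.39461839]
 [ 0.48919565 -0.43069949]
 [ 0.50236718 -0.4667418 ]] [0.10353128 0.03837365] [-159.60413763  -69.92536213] [ 0.54430172 -0.4306801 ]
shift [ 6.984 -5.432 -0.554] turn [-1.6000e-02  8.0000e-03  1.4027e+01]
```

```bash
python3 -c "
from h import *
go(.4449,-.2179,.18,-36.2)"
```

```text
shift [ 6.887 -4.873  0.845] turn [-1.6000e-02  8.0000e-03  1.4018e+01]
```

>>> move_arm(
  plan=[
    [1,[0.689,-0.487,0.0845],[0,0,0]],
    [1,[0.689,-0.487,0.0845],[0,0,0]],
    [1,[0.689,-0.487,0.0845],[0,0,0]],
    [1,[0.689,-0.487,0.0845],[0,0,0]],
    [1,[0.689,-0.487,0.0845],[0,0,0]],
    [1,[0.689,-0.487,0.0845],[0,0,0]],
    [1,[0.689,-0.487,0.0845],[0,0,0]],
    [1,[0.689,-0.487,0.0845],[0,0,0]],
    [1,[0.689,-0.487,0.0845],[0,0,0]],
    [1,[0.689,-0.487,0.0845],[0,0,0]],
    [1,[0,0,0],[0,0,1]],
    [1,[0,0,0],[0,0,1]],
    [1,[0,0,0],[0,0,1]],
    [1,[0,0,0],[0,0,1]],
    [1,[0,0,0],[0,0,1]],
    [1,[0,0,0],[0,0,1]],
    [1,[0,0,0],[0,0,1]],
    [1,[0,0,0],[0,0,1]],
    [1,[0,0,0],[0,0,1]],
    [1,[0,0,0],[0,0,1]],
  ],
)

```text
time: 2.2
ee_pos: [0.4451, -0.2181, 0.1802]
eef_rot: [-180.0, 0.0, -20.3]
ft_force: [0.2, 0.2, 0.2]
opening: 0.0877
grasp_force: 0.0
```

>>> move_arm(
  plan=[
    [0.6,[0,0,0],[0,0,1]],
    [0.6,[0,0,0],[0,0,1]],
    [0.6,[0,0,0],[0,0,1]],
    [0.6,[0,0,0],[0,0,1]],
    [0.6,[0,0,0],[0,0,0]],
    [0.6,[0,0,0],[0,0,0]],
  ],
)

```text
time: 2.8
ee_pos: [0.4451, -0.2181, 0.1802]
eef_rot: [180.0, 0.0, -36.0]
ft_force: [0.0, 0.2, 0.2]
opening: 0.0527
grasp_force: 0.0
```

```bash
python3 - <<'E'
from h import *
import cv2
go(.4449,-.2179,.18,-36.2)
d,R,p=cam("wrist");cv2.imwrite("pics/w1.png",cv2.resize(d["img"][:,:,::-1],(800,600),interpolation=cv2.INTER_CUBIC))
np.savez("w1.npz",R=R,p=p,k=[d[k] for k in("fx","fy","cx","cy")]);print(p,d["fx"],status.sense()["time"])
E
```

```text
shift [-0.006 -0.002  0.005] turn [0.001 0.004 0.045]
[ 0.50960078 -0.26452084  0.3423516 ] 341.18444772274 2.85
```

View pics/w1.png

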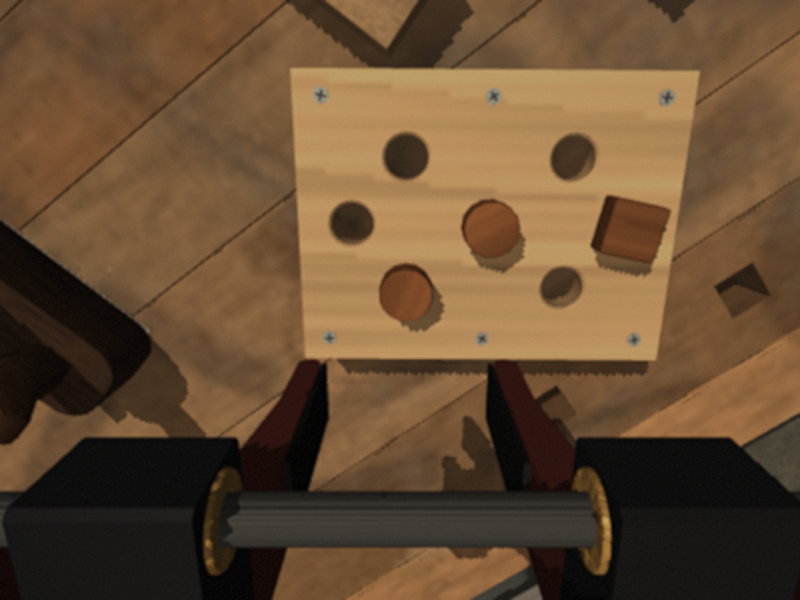

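The wrist view is clear. Plate corners are at (291,68), (699,71), (656,360) and (306,360), and holes at (407,156), (573,157), (352,222) and (561,287). The heads are at (406,294) and (491,230), and the square top corners at (616,197), (671,208), (655,264) and (602,252).

```bash
python3 - <<'E'
from h import *
z=np.load("w1.npz");d=dict(zip(("fx","fy","cx","cy"),z["k"]));f=lambda l:(np.array(l,float)+.5)/1.5625-.5
P=np.array([[80,105],[80,-105],[-80,-105],[-80,105],[36,45],[36,-45],[0,75],[-36,-45]])/1000
W=world(d,z["R"],z["p"],f([[291,68],[699,71],[656,360],[306,360],[407,156],[573,157],[352,222],[561,287]]),.046)
o,t,r=fit(P,W);print(o,t,(r*1000).round(1))
M=Ro.from_euler("z",t,degrees=True).as_matrix()[:2,:2]
print("dogs",world(d,z["R"],z["p"],f([[406,294],[491,230]]),.065))
print("holes",(np.array([[-.036,.045],[0,0],[0,-.075],[.036,.045],[.036,-.045],[0,.075],[.001,.005]])@M.T+o).round(4))
q=world(d,z["R"],z["p"],f([[616,197],[671,208],[655,264],[602,252]]),.065);e=np.diff(np.r_[q,q[:1]],axis=0);print("sq",q.mean(0),np.linalg.norm(e,axis=1),np.degrees(np.arctan2(e[:,1],e[:,0])))
E
```

```text
[ 0.44865883 -0.27538146] -36.28511973937251 [[-0.6 -0.4]
 [-0.4  0.4]
 [-0.4  0.2]
 [-1.5  0.6]
 [ 0.3 -0.6]
 [ 0.9  0.2]
 [ 0.9 -0.7]
 [ 0.8  0.3]]
dogs [[ 0.44709882 -0.2185968 ]
 [ 0.44908485 -0.27483894]]
holes [[ 0.4463 -0.2178]
 [ 0.4487 -0.2754]
 [ 0.4043 -0.3358]
 [ 0.5043 -0.2604]
 [ 0.451  -0.333 ]
 [ 0.493  -0.2149]
 [ 0.4524 -0.2719]]
sq [ 0.40434974 -0.3358413 ] [0.02950682 0.02978608 0.0295489  0.02889222] [-136.89208538  135.6839587    41.37517799  -44.29300956]
```

>>> move_arm(
  plan=[
    [0.6,[0.01,0,0.6],[0,0,0.05]],
    [0.6,[0,0,0.6],[0,0,0]],
    [0.6,[0,0,0.6],[0,0,0]],
    [0.6,[0,0,0.6],[0,0,0]],
    [0.6,[0,0,0.19],[0,0,0]],
    [0.6,[0,0,0],[0,0,0]],
    [0.3,[0,0,0],[0,0,0]],
    [0.3,[0,0,0],[0,0,0]],
    [0.2,[0,0,0],[0,0,0]],
    [0.2,[0,0,0],[0,0,0]],
    [0.2,[0,0,0],[0,0,0]],
  ],
  grip_force=20,
)

```text
time: 3.95
ee_pos: [0.4463, -0.2189, 0.0524]
eef_rot: [-180.0, -0.1, -36.3]
ft_force: [-0.7, -0.0, 5.5]
opening: 0.0296
grasp_force: 20.0
```

>>> move_arm(
  plan=[
    [0.2,[0,0,-0.2],[0,0,0]],
    [0.2,[0,0,-0.3],[0,0,0]],
    [0.2,[0,0,-0.3],[0,0,0]],
    [0.2,[0,0,-0.4],[0,0,0]],
    [0.2,[0,0,0],[0,0,0]],
    [0.2,[0.36,0,0],[0,0,0]],
    [0.2,[0.36,0,0],[0,0,0]],
    [0.2,[0.36,0,0],[0,0,0]],
    [0.2,[0.36,0,0],[0,0,0]],
    [0.2,[0,0,0],[0,0,0]],
    [0.2,[0,0,0],[0,0,0]],
  ],
)

```text
time: 5.05
ee_pos: [0.5032, -0.2609, 0.1102]
eef_rot: [180.0, 0.1, -36.3]
ft_force: [-0.4, 0.7, -0.5]
opening: 0.0291
grasp_force: 20.0
```

```bash
python3 - <<'E'
from h import *
import cv2
go(.5038,-.2605,.11,-36.27)
d,R,p=cam("wrist");cv2.imwrite("pics/w2.png",cv2.resize(d["img"][:,:,::-1],(800,600),interpolation=cv2.INTER_CUBIC))
E
```

```text
shift [ 0.006 -0.014  0.005] turn [ 0.001  0.022 -0.016]
```

View pics/w2.png

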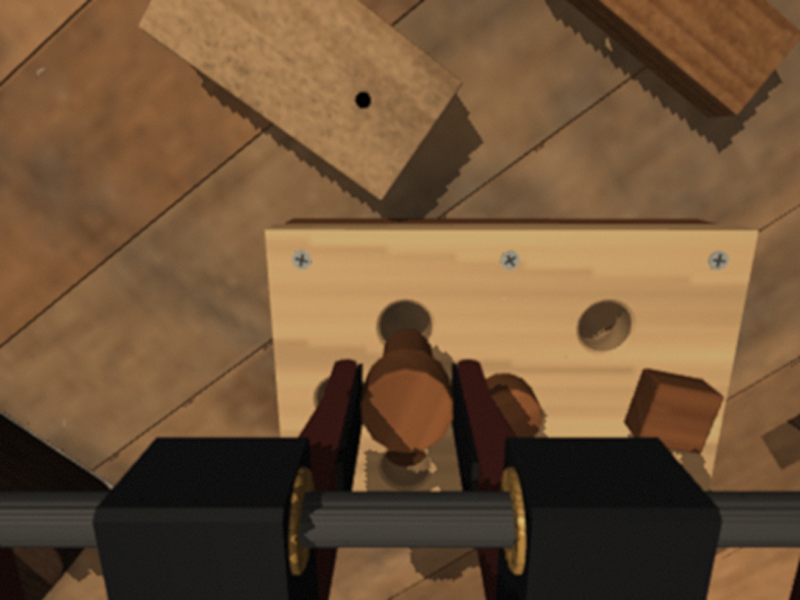

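The dog hangs upright between the fingers. Its nose at (407,338) lies in line with the back-left hole at (404,325), so I'll lower it.

>>> move_arm(
  plan=[
    [0.2,[0,-0.005,0.2],[0,0,0]],
    [0.2,[0,0,0.15],[0,0,0]],
    [0.2,[0,0,0.15],[0,0,0]],
    [0.2,[0,0,0.15],[0,0,0]],
    [0.2,[0,0,0.15],[0,0,0]],
    [0.2,[0,0,0.15],[0,0,0]],
    [0.2,[0,0,0.1],[0,0,0]],
    [0.2,[0,0,0.08],[0,0,0]],
    [0.2,[0,0,0],[0,0,0]],
    [0.2,[0,0,0],[0,0,0]],
  ],
)

```text
time: 6.1
ee_pos: [0.5038, -0.261, 0.0546]
eef_rot: [-180.0, -0.0, -36.3]
ft_force: [0.1, -0.0, -0.4]
opening: 0.0292
grasp_force: 20.0
```

>>> move_arm(
  plan=[
    [0.2,[0,0,0.04],[0,0,0]],
    [0.2,[0,0,0.04],[0,0,0]],
    [0.2,[0,0,0],[0,0,0]],
    [0.2,[0,0,0],[0,0,0]],
  ],
)

```text
time: 6.5
ee_pos: [0.5042, -0.2612, 0.0524]
eef_rot: [-180.0, -0.1, -36.3]
ft_force: [-3.1, 0.6, 7.4]
opening: 0.0293
grasp_force: 20.0
```

>>> move_arm(
  plan=[
    [0.5,[0,0,-0.03],[0,0,0]],
    [0.5,[0,0,0],[0,0,0]],
    [0.6,[0,0,0],[0,0,0]],
    [0.6,[0,0,-0.5],[0,0,0]],
    [0.6,[0,0,-0.5],[0,0,0]],
    [0.6,[-0.36,0.45,0],[0,0,0]],
    [0.6,[-0.36,0.45,0],[0,0,0]],
    [0.6,[0,0,0],[0,0,0]],
    [0.6,[0,0,0],[0,0,0]],
  ],
)

```text
time: 7.4
ee_pos: [0.448, -0.276, 0.1018]
eef_rot: [-180.0, -0.0, -36.4]
ft_force: [-0.4, -0.1, 0.4]
opening: 0.0526
grasp_force: 0.0
```

```bash
python3 - <<'E'
from h import *
go(.4482,-.2755,.0515,-36.27)
E
```

```text
shift [-0.003 -0.009  1.006] turn [-0.006 -0.005 -0.029]
```

Next: grasp dog_b, lift it, and carry it to the back-right hole (+36, −45).

>>> move_arm(
  plan=[
    [0.6,[0,-0.01,0.5],[0,0,-0.03]],
    [0.6,[0,0,0.5],[0,0,0]],
    [0.6,[0,0,0],[0,0,0]],
    [0.3,[0,0,0],[0,0,0]],
    [0.3,[0,0,0],[0,0,0]],
    [0.2,[0,0,0],[0,0,0]],
    [0.2,[0,0,0],[0,0,0]],
    [0.2,[0,0,0],[0,0,0]],
    [0.2,[0,0,-0.2],[0,0,0]],
    [0.2,[0,0,-0.3],[0,0,0]],
    [0.2,[0,0,-0.3],[0,0,0]],
    [0.2,[0,0,-0.4],[0,0,0]],
    [0.2,[0,0,0],[0,0,0]],
    [0.2,[0.24,0.3,0],[0,0,0]],
    [0.2,[0.24,0.3,0],[0,0,0]],
    [0.2,[0.24,0.3,0],[0,0,0]],
    [0.2,[0,0,0],[0,0,0]],
    [0.2,[0,0,0],[0,0,0]],
  ],
)

```text
time: 9.2
ee_pos: [0.4502, -0.3334, 0.1106]
eef_rot: [-180.0, 0.1, -36.3]
ft_force: [-0.4, 0.5, 0.0]
opening: 0.0296
grasp_force: 20.0
```

```bash
python3 - <<'E'
from h import *
import cv2
go(.4506,-.3331,.0525,-36.27)
d,R,p=cam("wrist");cv2.imwrite("pics/w3.png",cv2.resize(d["img"][:,:,::-1],(800,600),interpolation=cv2.INTER_CUBIC))
E
```

```text
shift [ 0.005 -0.008  1.163] turn [-0.005  0.031 -0.002]
```

View pics/w3.png

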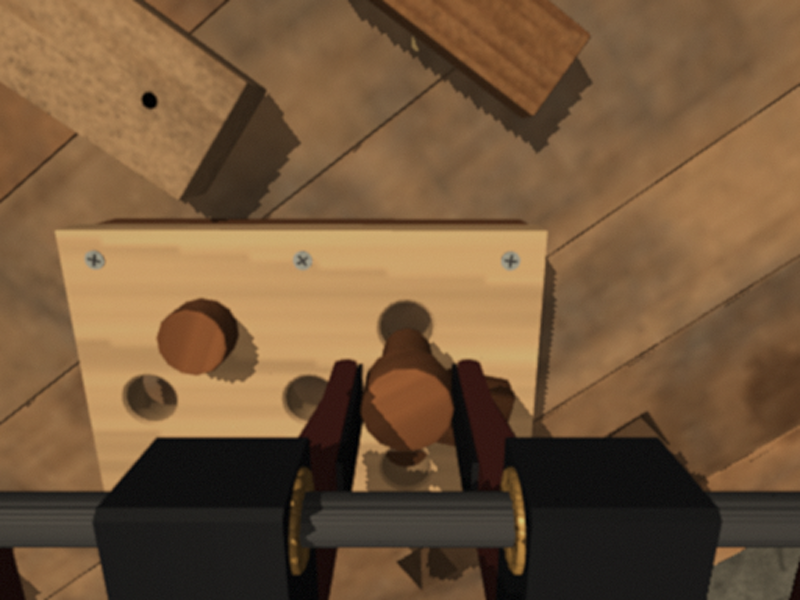

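Dog_a is seated back-left, with its head at (197,338). Dog_b hangs at (407,405), in line with the hole at (405,325), the same picture as before its last insertion.

>>> move_arm(
  plan=[
    [0.2,[0,-0.005,0.2],[0,0,0]],
    [0.2,[0,0,0.15],[0,0,0]],
    [0.2,[0,0,0.15],[0,0,0]],
    [0.2,[0,0,0.15],[0,0,0]],
    [0.2,[0,0,0.15],[0,0,0]],
    [0.2,[0,0,0.15],[0,0,0]],
    [0.2,[0,0,0.1],[0,0,0]],
    [0.2,[0,0,0.08],[0,0,0]],
    [0.2,[0,0,0.04],[0,0,0]],
    [0.2,[0,0,0.04],[0,0,0]],
    [0.2,[0,0,0],[0,0,0]],
    [0.2,[0,0,0],[0,0,0]],
  ],
)

```text
time: 10.45
ee_pos: [0.4511, -0.333, 0.0532]
eef_rot: [180.0, -0.1, -36.2]
ft_force: [-2.9, 2.5, 7.5]
opening: 0.0294
grasp_force: 20.0
```

>>> move_arm(
  plan=[
    [0.5,[0,0,-0.03],[0,0,0]],
    [0.5,[0,0,0],[0,0,0]],
    [0.6,[0,0,0],[0,0,0]],
    [0.6,[0,0,-0.5],[0,0,0]],
    [0.6,[0,0,-0.5],[0,0,0]],
    [0.6,[-0.36,0.3,0],[0,0,0]],
    [0.6,[-0.36,0.3,0],[0,0,0]],
    [0.6,[0,0,0],[0,0,1]],
    [0.6,[0,0,0],[0,0,1]],
    [0.6,[0,0,0],[0,0,0.4]],
    [0.6,[0,0,0],[0,0,0]],
    [0.6,[0,0,0],[0,0,0]],
  ],
)

```text
time: 11.65
ee_pos: [0.4043, -0.3357, 0.1027]
eef_rot: [-180.0, 0.0, -45.7]
ft_force: [0.5, 0.4, 0.8]
opening: 0.0525
grasp_force: 0.0
```

```bash
python3 - <<'E'
from h import *
go(.404,-.3359,.0515,-46)
E
```

```text
shift [-1.000e-03  6.000e-03  1.024e+00] turn [-0.     0.004  0.069]
```

>>> move_arm(
  plan=[
    [0.6,[0,0,0.5],[0,0,0.07]],
    [0.6,[0,0,0.51],[0,0,0]],
    [0.6,[0,0,0],[0,0,0]],
    [0.3,[0,0,0],[0,0,0]],
    [0.3,[0,0,0],[0,0,0]],
    [0.2,[0,0,0],[0,0,0]],
    [0.2,[0,0,0],[0,0,0]],
    [0.2,[0,0,0],[0,0,0]],
    [0.2,[0,0,-0.2],[0,0,0]],
    [0.2,[0,0,-0.3],[0,0,0]],
    [0.2,[0,0,-0.3],[0,0,0]],
    [0.2,[0,0,-0.4],[0,0,0]],
    [0.2,[0,0,0],[0,0,-0.8]],
    [0.2,[0,0,0],[0,0,-0.8]],
    [0.2,[0,0,0],[0,0,-0.83]],
    [0.2,[0,0,0],[0,0,0]],
    [0.2,[0,0,0],[0,0,0]],
  ],
)

```text
time: 13.35
ee_pos: [0.4044, -0.3359, 0.1133]
eef_rot: [180.0, -0.1, -36.5]
ft_force: [0.6, 0.1, -0.9]
opening: 0.0297
grasp_force: 19.9
```

```bash
python3 - <<'E'
from h import *
go(.4926,-.2150,.111,-36.27)
E
```

```text
shift [-0.018 -2.994  0.045] turn [ 0.002 -0.013 -0.047]
```

>>> move_arm(
  plan=[
    [0.2,[0,-0.5,0],[0,0,-0.05]],
    [0.2,[0,-0.5,0],[0,0,0]],
    [0.2,[0,-0.5,0],[0,0,0]],
    [0.2,[0,-0.5,0],[0,0,0]],
    [0.2,[0,-0.5,0],[0,0,0]],
    [0.2,[-0.01,-0.5,0],[0,0,0]],
    [0.2,[0,0,0],[0,0,0]],
    [0.2,[0,0,0],[0,0,0]],
  ],
)

```text
time: 14.15
ee_pos: [0.4924, -0.2144, 0.1126]
eef_rot: [180.0, -0.0, -36.1]
ft_force: [-0.6, -0.5, -0.2]
opening: 0.0299
grasp_force: 19.9
```

```bash
python3 - <<'E'
from h import *
import cv2
go(.4926,-.2150,.0535,-36.27)
d,R,p=cam("wrist");cv2.imwrite("pics/w4.png",cv2.resize(d["img"][:,:,::-1],(800,600),interpolation=cv2.INTER_CUBIC))
E
```

```text
shift [0.01  0.006 1.181] turn [ 0.008 -0.     0.03 ]
```

View pics/w4.png

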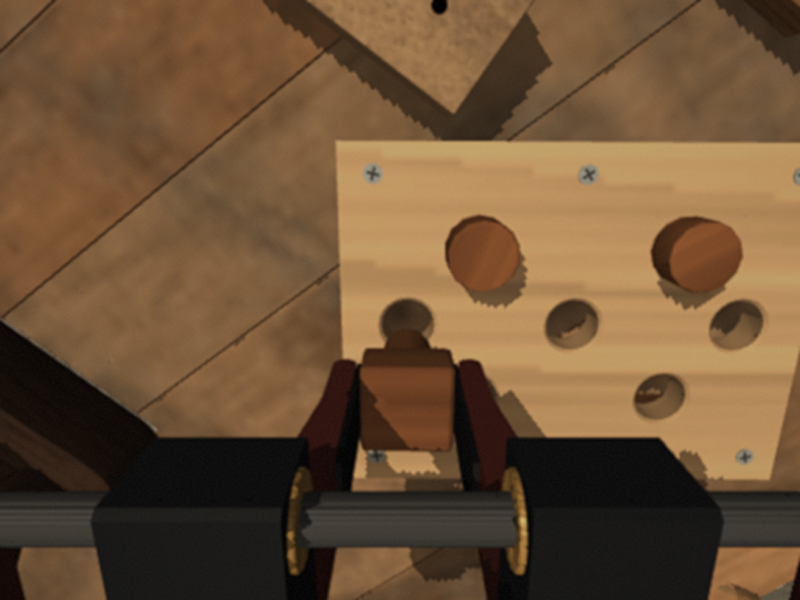

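Both round dogs are home in the back row, with heads at (483,254) and (700,254). The square dog is in line with the hole at (407,322), so I'll lower it.

>>> move_arm(
  plan=[
    [0.2,[0,0.005,0.2],[0,0,0.03]],
    [0.2,[0,0,0.15],[0,0,0]],
    [0.2,[0,0,0.15],[0,0,0]],
    [0.2,[0,0,0.15],[0,0,0]],
    [0.2,[0,0,0.15],[0,0,0]],
    [0.2,[0,0,0.15],[0,0,0]],
    [0.2,[0,0,0.1],[0,0,0]],
    [0.2,[0,0,0.08],[0,0,0]],
    [0.2,[0,0,0.04],[0,0,0]],
    [0.2,[0,0,0.04],[0,0,0]],
    [0.2,[0,0,0],[0,0,0]],
    [0.2,[0,0,0],[0,0,0]],
  ],
)

```text
time: 15.4
ee_pos: [0.4924, -0.2147, 0.054]
eef_rot: [-180.0, -0.1, -36.3]
ft_force: [-3.2, 1.6, 9.4]
opening: 0.0301
grasp_force: 19.9
```

>>> move_arm(
  plan=[
    [0.5,[0,0,-0.03],[0,0,0]],
    [0.5,[0,0,0],[0,0,0]],
    [0.6,[0,0,0],[0,0,0]],
    [0.6,[0,0,-0.5],[0,0,0]],
    [0.6,[0,0,-0.6],[0,0,0]],
    [0.7,[0,0,-0.7],[0,0,0]],
    [0.7,[0,0,-0.7],[0,0,0]],
    [0.7,[0.68,0.568,0],[0,0,0]],
    [0.7,[0.68,0.568,0],[0,0,0]],
    [0.7,[0.68,0.568,0],[0,0,0]],
    [0.7,[0.68,0.568,0],[0,0,0]],
    [0.7,[0.68,0.568,0],[0,0,0]],
  ],
)

```text
time: 16.6
ee_pos: [0.5453, -0.4313, 0.1776]
eef_rot: [-180.0, 0.0, -36.3]
ft_force: [0.3, -0.4, 0.5]
opening: 0.0616
grasp_force: 0.0
```

>>> move_arm(
  plan=[
    [0.7,[0,0,0],[0,0,-1]],
    [0.7,[0,0,0],[0,0,-1]],
    [0.7,[0,0,0],[0,0,-1]],
    [0.7,[0,0,0],[0,0,-1]],
    [0.7,[0,0,0],[0,0,-1]],
    [0.7,[0,0,0],[0,0,-1]],
    [0.7,[0,0,0],[0,0,-1]],
    [0.7,[0,0,0],[0,0,-1]],
    [0.7,[0,0,0],[0,0,-1]],
    [0.7,[0,0,0],[0,0,-1]],
    [0.7,[0,0,0],[0,0,-1]],
    [0.7,[0,0,0],[0,0,-1]],
    [0.7,[0,0,0],[0,0,-1]],
    [0.7,[0,0,0],[0,0,-1]],
    [0.7,[0,0,0],[0,0,-0.2]],
    [0.7,[0,0,0],[0,0,0]],
    [0.7,[0,0,0],[0,0,0]],
  ],
)

```text
time: 18.3
ee_pos: [0.5452, -0.4297, 0.1781]
eef_rot: [-180.0, 0.0, 20.4]
ft_force: [-0.8, 0.4, 0.6]
opening: 0.0614
grasp_force: 0.0
```

```bash
python3 - <<'E'
from h import *
import cv2
go(.5455,-.4300,.006,20.4)
d,R,p=cam("wrist");cv2.imwrite("pics/w5.png",cv2.resize(d["img"][:,:,::-1],(800,600),interpolation=cv2.INTER_CUBIC))
np.savez("w5.npz",R=R,p=p,k=[d[k] for k in("fx","fy","cx","cy")])
E
```

```text
shift [0.004 0.009 3.442] turn [-0.005  0.003  0.009]
```

View pics/w5.png

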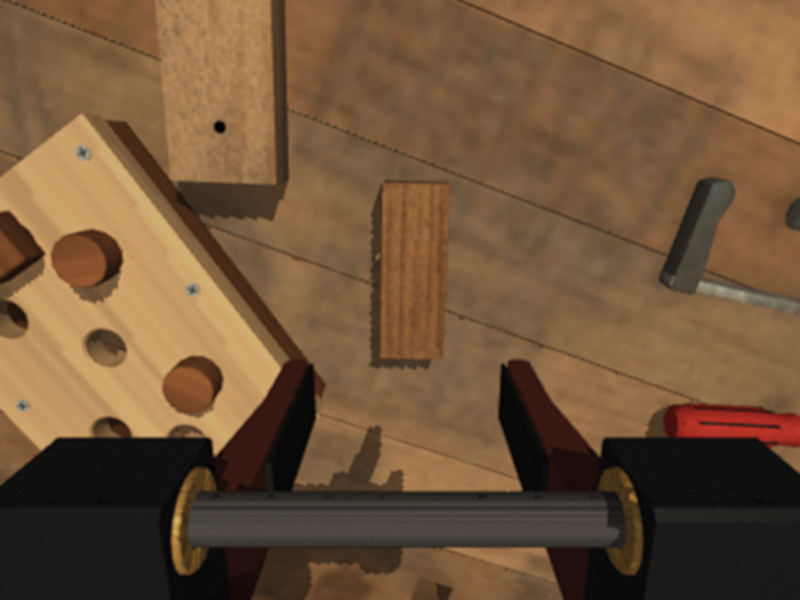

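The board's top corners are at (384,182), (451,182), (443,359) and (380,359). The nearest plate corner is at about (290,365). I'll work out the grasp and the clearance of the left finger.

```bash
python3 - <<'E'
from h import *
z=np.load("w5.npz");d=dict(zip(("fx","fy","cx","cy"),z["k"]));f=lambda l:(np.array(l,float)+.5)/1.5625-.5
q=world(d,z["R"],z["p"],f([[384,182],[451,182],[443,359],[380,359]]),.024);e=np.diff(np.r_[q,q[:1]],axis=0);print(q,q.mean(0),np.linalg.norm(e,axis=1),np.degrees(np.arctan2(e[:,1],e[:,0])))
o=np.array([.4484,-.2755]);M=Ro.from_euler("z",-36.27,degrees=True).as_matrix()[:2,:2]
a=np.radians(20.4);X=np.array([np.cos(a),np.sin(a)]);Y=np.array([np.sin(a),-np.cos(a)])
for sx in(-.01,.01): print("finger outer in plate",(M.T@(q.mean(0)+sx*X-.045*Y-o)).round(4))
go(*q.mean(0),.006,20.4)
E
```

```text
[[ 0.59548448 -0.3972542 ]
 [ 0.60906707 -0.43363701]
 [ 0.50464846 -0.46996821]
 [ 0.49057027 -0.43224988]] [ 0.54994257 -0.43327733] [0.03883549 0.11055859 0.04026001 0.11059697] [ -69.5281837  -160.81527411  110.46784721   18.44687647]
finger outer in plate [ 0.1321 -0.0508]
finger outer in plate [ 0.1431 -0.0341]
shift [0.064 0.102 3.443] turn [-0.005  0.003  0.012]
```

>>> move_arm(
  plan=[
    [0.7,[0.064,0.1,0.5],[0,0,0.15]],
    [0.7,[0,0,0.6],[0,0,0]],
    [0.7,[0,0,0.6],[0,0,0]],
    [0.7,[0,0,0.6],[0,0,0]],
    [0.7,[0,0,0.6],[0,0,0]],
    [0.7,[0,0,0.3],[0,0,0]],
    [0.7,[0,0,0.19],[0,0,0]],
    [0.7,[0,0,0],[0,0,0]],
    [0.4,[0,0,0],[0,0,0]],
    [0.4,[0,0,0],[0,0,0]],
    [0.3,[0,0,0],[0,0,0]],
    [0.3,[0,0,0],[0,0,0]],
    [0.3,[0,0,0],[0,0,0]],
    [0.3,[0,0,0],[0,0,0]],
    [0.3,[0,0,0],[0,0,0]],
  ],
  grip_force=25,
)

```text
time: 19.85
ee_pos: [0.5506, -0.4338, 0.0106]
eef_rot: [179.9, -0.1, 19.9]
ft_force: [-0.4, -0.4, 6.2]
opening: 0.0395
grasp_force: 25.0
```

>>> move_arm(
  plan=[
    [0.3,[0,0,-0.2],[0,0,0]],
    [0.3,[0,0,-0.4],[0,0,0]],
    [0.3,[0,0,-0.6],[0,0,0]],
    [0.3,[0,0,-0.6],[0,0,0]],
    [0.3,[0,0,-0.6],[0,0,0]],
    [0.3,[0,0,-0.2],[0,0,-0.5]],
    [0.3,[0,0,0],[0,0,-1]],
    [0.3,[0,0,0],[0,0,-1]],
    [0.3,[0,0,0],[0,0,-1]],
    [0.3,[0,0,0],[0,0,-1]],
    [0.3,[0,0,0],[0,0,-1]],
    [0.3,[0,0,0],[0,0,-1]],
    [0.3,[0,0,0],[0,0,-1]],
    [0.3,[0,0,0],[0,0,-0.96]],
    [0.3,[0,0,0],[0,0,0]],
    [0.3,[0,0,0],[0,0,0]],
  ],
)

```text
time: 21.45
ee_pos: [0.5499, -0.4332, 0.1388]
eef_rot: [-180.0, -0.0, 53.6]
ft_force: [-0.6, 0.3, 0.1]
opening: 0.0395
grasp_force: 25.0
```

```bash
python3 - <<'E'
from h import *
s=status.sense();print(s["ee_pos"],s["eef_rot"],s["opening"])
go(.4446,-.2739,.14,53.73)
E
```

```text
[ 0.54986724 -0.43321337  0.13879659] [-1.79975194e+02 -6.93117583e-04  5.36478241e+01] 0.03953263169470032
shift [ 1.318 -3.584 -0.023] turn [-0.006 -0.    -0.021]
```

>>> move_arm(
  plan=[
    [0.3,[0.22,-0.597,0],[0,0,-0.02]],
    [0.3,[0.22,-0.597,0],[0,0,0]],
    [0.3,[0.22,-0.597,0],[0,0,0]],
    [0.3,[0.22,-0.597,0],[0,0,0]],
    [0.3,[0.22,-0.597,0],[0,0,0]],
    [0.3,[0.22,-0.597,0],[0,0,0]],
    [0.3,[0,0,0],[0,0,0]],
    [0.3,[0,0,0],[0,0,0]],
  ],
)

```text
time: 22.25
ee_pos: [0.4445, -0.2742, 0.1395]
eef_rot: [179.9, 0.0, 53.8]
ft_force: [0.0, -0.1, -1.5]
opening: 0.0397
grasp_force: 25.0
```

```bash
python3 - <<'E'
from h import *
import cv2
go(.4446,-.2739,.0566,53.73)
d,R,p=cam("wrist");cv2.imwrite("pics/w6.png",cv2.resize(d["img"][:,:,::-1],(800,600),interpolation=cv2.INTER_CUBIC))
E
```

```text
shift [ 0.007 -0.005  1.657] turn [0.023 0.002 0.019]
```

View pics/w6.png

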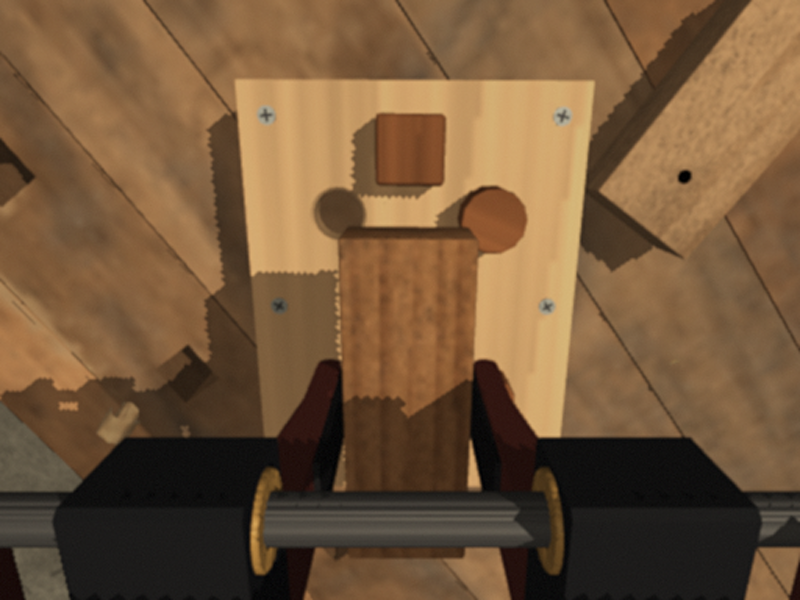

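The square dog is home and square to the plate at (410,149). The board is parallel to the plate, short of both stops. I'll lower it.

>>> move_arm(
  plan=[
    [0.3,[0,0,0.4],[0,0,0.02]],
    [0.3,[0,0,0.4],[0,0,0]],
    [0.3,[0,0,0.4],[0,0,0]],
    [0.3,[0,0,0.2],[0,0,0]],
    [0.3,[0,0,0.15],[0,0,0]],
    [0.3,[0,0,0.05],[0,0,0]],
    [0.3,[0,0,0.03],[0,0,0]],
    [0.3,[0,0,0],[0,0,0]],
    [0.3,[0,0,0],[0,0,0]],
  ],
)

```text
time: 23.2
ee_pos: [0.4448, -0.2746, 0.0583]
eef_rot: [179.9, -0.0, 53.8]
ft_force: [0.1, -0.6, -1.2]
opening: 0.0399
grasp_force: 25.0
```

>>> move_arm(
  plan=[
    [0.3,[0,0,0.02],[0,0,0]],
    [0.3,[0.03,0,0],[0,0,0]],
    [0.3,[0.03,0,0],[0,0,0]],
    [0.3,[0.02,0,0],[0,0,0]],
    [0.3,[0.02,0,0],[0,0,0]],
    [0.3,[0,0,0],[0,0,0]],
  ],
)

```text
time: 23.8
ee_pos: [0.4476, -0.2702, 0.0566]
eef_rot: [180.0, -0.0, 53.8]
ft_force: [0.9, 0.5, 0.8]
opening: 0.0399
grasp_force: 25.0
```

>>> move_arm(
  plan=[
    [0.3,[0.02,0,0],[0,0,0]],
    [0.3,[0,0,0],[0,0,0]],
  ],
)

```text
time: 24.0
ee_pos: [0.448, -0.2695, 0.0566]
eef_rot: [180.0, 0.0, 53.7]
ft_force: [-0.9, 0.0, 1.6]
opening: 0.0396
grasp_force: 25.0
```

>>> move_arm(
  plan=[
    [0.3,[0.02,0,0],[0,0,0]],
    [0.3,[0,0,0],[0,0,0]],
  ],
)

```text
time: 24.2
ee_pos: [0.4486, -0.2688, 0.0566]
eef_rot: [180.0, 0.0, 53.7]
ft_force: [-1.5, -1.1, 2.1]
opening: 0.0395
grasp_force: 25.0
```

>>> move_arm(
  plan=[
    [0.3,[0.02,0,0],[0,0,0]],
    [0.3,[0.02,0,0],[0,0,0]],
    [0.3,[0,0,0],[0,0,0]],
  ],
)

```text
time: 24.5
ee_pos: [0.4498, -0.2671, 0.0566]
eef_rot: [180.0, 0.0, 53.8]
ft_force: [-1.6, -1.8, 2.5]
opening: 0.0398
grasp_force: 25.0
```

>>> move_arm(
  plan=[
    [0.3,[0,0.03,0],[0,0,0]],
    [0.3,[0,0.03,0],[0,0,0]],
    [0.3,[0,0.02,0],[0,0,0]],
    [0.3,[0,0.02,0],[0,0,0]],
    [0.3,[0,0,0],[0,0,0]],
  ],
)

```text
time: 25.0
ee_pos: [0.4537, -0.2695, 0.0566]
eef_rot: [-179.9, -0.0, 53.8]
ft_force: [-3.0, 1.5, 5.5]
opening: 0.0398
grasp_force: 25.0
```

>>> move_arm(
  plan=[
    [0.3,[0,0.02,0],[0,0,0]],
    [0.3,[0,0,0],[0,0,0]],
  ],
)

```text
time: 25.2
ee_pos: [0.4545, -0.2701, 0.0566]
eef_rot: [-179.9, -0.0, 53.8]
ft_force: [-2.8, 2.6, 5.6]
opening: 0.0399
grasp_force: 25.0
```

```bash
python3 - <<'E'
from h import *
import cv2
d,R,p=cam("wrist");cv2.imwrite("pics/w7.png",cv2.resize(d["img"][:,:,::-1],(800,600),interpolation=cv2.INTER_CUBIC))
E
```

```text
(no output)
```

View pics/w7.png

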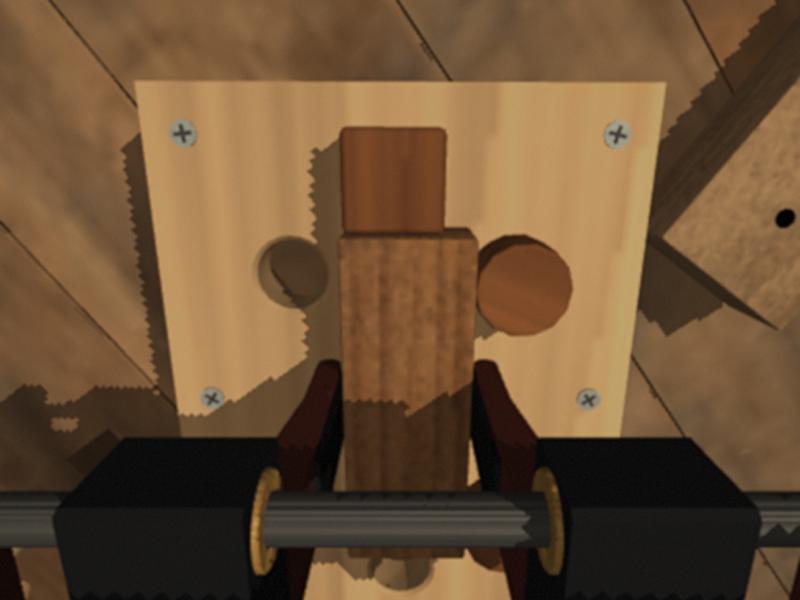

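The board's end touches the square head at (393,232), and its back edge touches the round head at (478,285). I'll push a little more on both so the contact is firm.

>>> move_arm(
  plan=[
    [0.3,[0.02,0.02,0],[0,0,0]],
    [0.3,[0,0,0],[0,0,0]],
  ],
)

```text
time: 25.45
ee_pos: [0.4554, -0.2701, 0.0567]
eef_rot: [-179.9, 0.0, 53.8]
ft_force: [-5.3, 0.4, 6.5]
opening: 0.0398
grasp_force: 25.0
```

>>> move_arm(
  plan=[
    [0.3,[0.02,0.02,0],[0,0,0]],
    [0.3,[0,0,0],[0,0,0]],
  ],
)

```text
time: 25.65
ee_pos: [0.4555, -0.2701, 0.0567]
eef_rot: [-179.8, 0.1, 53.7]
ft_force: [-10.4, -0.1, 8.7]
opening: 0.0397
grasp_force: 25.0
```

>>> move_arm(
  plan=[
    [0.5,[0,0,0],[0,0,0]],
    [0.55,[0,0,0],[0,0,0]],
    [0.6,[0,0,0],[0,0,0]],
    [0.6,[0,0,0],[0,0,0]],
    [0.6,[0,0,-0.3],[0,0,0]],
    [0.6,[0,0,-0.6],[0,0,0]],
    [0.6,[0,0,-0.6],[0,0,0]],
    [0.6,[0,0,-0.6],[0,0,0]],
    [0.6,[-0.5,0,-0.3],[0,0,0]],
    [0.6,[-0.5,0,0],[0,0,0]],
    [0.6,[-0.4,0,0],[0,0,0]],
    [0.6,[0,0,0],[0,0,0]],
    [0.6,[0,0,0],[0,0,0]],
  ],
)

```text
time: 26.95
ee_pos: [0.4161, -0.3266, 0.1772]
eef_rot: [180.0, -0.0, 53.7]
ft_force: [0.4, 0.2, -0.4]
opening: 0.0528
grasp_force: 0.0
```

```bash
python3 - <<'E'
from h import *
import cv2
d,R,p=cam("wrist");cv2.imwrite("pics/w8.png",cv2.resize(d["img"][:,:,::-1],(800,600),interpolation=cv2.INTER_CUBIC))
E
```

```text
(no output)
```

View pics/w8.png

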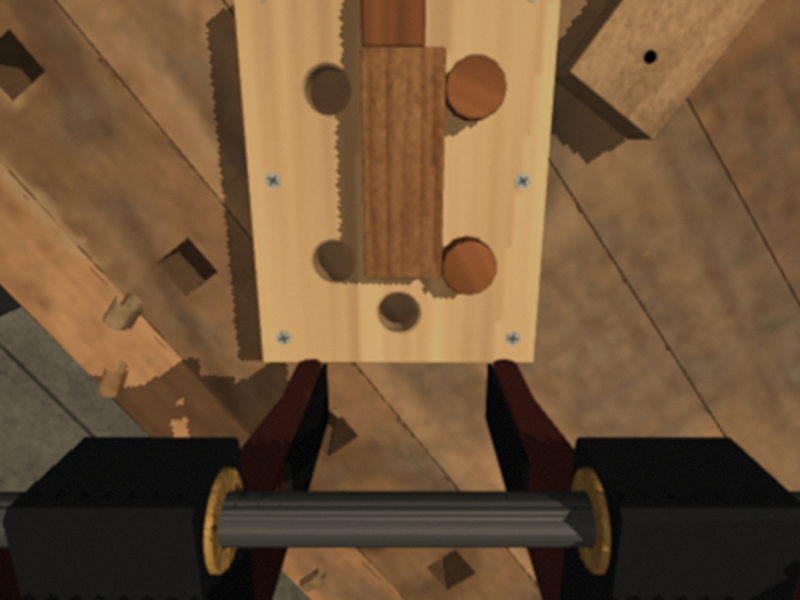

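The board touches both round heads at (445,87) and (443,265) and meets the square head at (393,45). One last look at the square dog itself.

>>> move_arm(
  plan=[
    [0.6,[0.5,0,-0.3],[0,0,0]],
    [0.6,[0.5,0,-0.3],[0,0,0]],
    [0.6,[0,0,0],[0,0,0]],
    [0.6,[0,0,0],[0,0,0]],
  ],
)

```text
time: 27.4
ee_pos: [0.4461, -0.2856, 0.2066]
eef_rot: [180.0, 0.0, 53.9]
ft_force: [-0.5, -0.3, -0.3]
opening: 0.0525
grasp_force: 0.0
```

```bash
python3 - <<'E'
from h import *
import cv2
d,R,p=cam("wrist");cv2.imwrite("pics/w9.png",cv2.resize(d["img"][0:240,110:430,::-1],(800,600),interpolation=cv2.INTER_CUBIC))
E
```

```text
(no output)
```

View pics/w9.png

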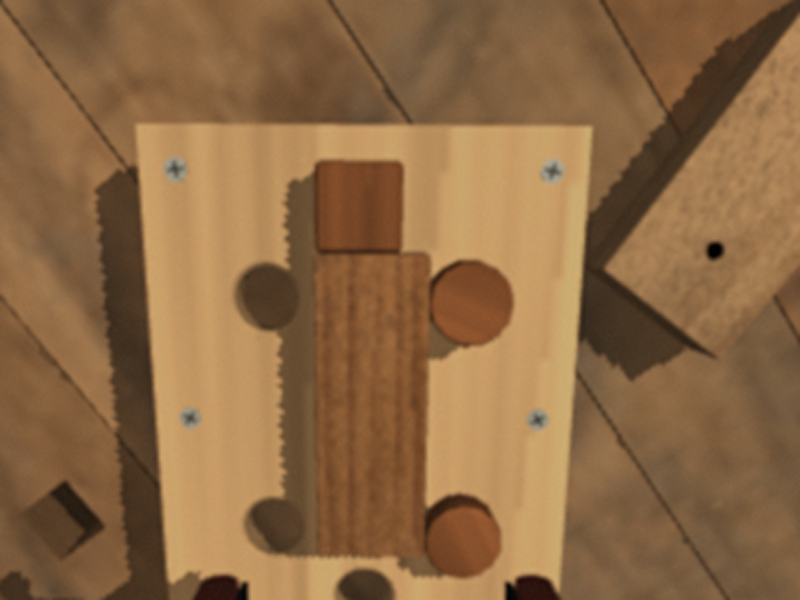

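The square head at (360,206) is square to the plate and sits flush against the board's end. Both round heads touch the back edge, and the block hasn't moved. I'll hand it in.

```bash
python3 -c "
from rig import ctrl
print(ctrl.sign_off())"
```

```text
the job is handed in; nothing more can be done
None
```

The job is handed in at about 27 s: the round dogs are home in the two back-row holes and the square dog is home and square in the left end hole. The narrow board lies flat against all three, with the block and tools left alone; the sign-off gave no verdict.

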